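# Lay out the radio parts for refitting, in reverse order

## Task

The four parts stripped from the radio stand on the wooden rack in the order in which they came off. Move all four over to the aluminium rack in the reverse order: the part that stands next to the brass post on the wooden rack goes on the cork spot farthest from the brass post of the aluminium rack, and so on to the last. Stand each one upright and well centred on its cork spot and let go.

Things in the scene. Friction and masses are not known exactly. Their poses are not given: they have to be found in the camera images.
- strip_rack: Wooden rack with the parts at the start: fixed board, 330 (its y) x 80 (x) mm, top 20 mm above the bench; origin: centre of its underside, on the bench. Four places at y = +112.5, +37.5, -37.5, -112.5 mm, x = 0, parted by slats 5 mm thick, 6 mm high. Brass post, 16 mm thick, 22 mm high, on a black strip at y = +155 mm (next to +112.5). A cork pad (listed) at each place.
- refit_rack: Aluminium rack, empty: fixed board, 330 (its y) x 80 (x) mm, top 20 mm above the bench; origin: centre of its underside, on the bench. Four places at y = +112.5, +37.5, -37.5, -112.5 mm, x = 0, parted by slats 5 mm thick, 6 mm high. Brass post, 16 mm thick, 22 mm high, on a black strip at y = +155 mm (next to +112.5). Cork spots 54 mm across, 2.5 mm thick: parts stand 22.5 mm above the bench.
- knob_mid (a point): Cream bakelite knob, round: skirt 42 mm across and 7 mm high, above it a body tapering from 37 mm to 33 mm; 28 mm high, about 40 g. Point on its axis, half-way up (14 mm above its underside); z up. At first upright on a cork pad of the wooden rack, x and y within 15 degrees of the rack's.
- capacitor_mid (a point): Mica-cased capacitor block, brown, 26 mm (its x) by 44 mm (its y) by 34 mm high, about 90 g, two brass studs on top. Point at its centre, 17 mm above its underside; z up. At first upright on a cork pad of the wooden rack, x and y within 15 degrees of the rack's.
- shield_mid (a point): Round aluminium valve shield with a dark hole in its closed top: 30 mm across, foot rim 34 mm across and 4 mm high, narrowing to 22 mm over the topmost 6 mm; 54 mm high, about 40 g. Point on its axis, half-way up (27 mm); z up. At first upright on a cork pad of the wooden rack, x and y within 15 degrees of the rack's.
- can_mid (a point): Square aluminium coil can, 34 mm (x) by 34 mm (y) by 50 mm high, about 70 g, two dark tuning holes on top. Point at its centre, 25 mm above its underside; z up. At first upright on a cork pad of the wooden rack, x and y within 15 degrees of the rack's.
- pad_knob: Cork pad, 54 mm across and 2.5 mm thick, fixed on the wooden rack (parts on it stand 22.5 mm above the bench), on which the knob stands at the start; it marks that part's place in the row afterwards too. Origin at the centre of its underside.
- pad_capacitor: Cork pad, 54 mm across and 2.5 mm thick, fixed on the wooden rack (parts on it stand 22.5 mm above the bench), on which the capacitor block stands at the start; it marks that part's place in the row afterwards too. Origin at the centre of its underside.
- pad_shield: Cork pad, 54 mm across and 2.5 mm thick, fixed on the wooden rack (parts on it stand 22.5 mm above the bench), on which the valve shield stands at the start; it marks that part's place in the row afterwards too. Origin at the centre of its underside.
- pad_can: Cork pad, 54 mm across and 2.5 mm thick, fixed on the wooden rack (parts on it stand 22.5 mm above the bench), on which the square coil can stands at the start; it marks that part's place in the row afterwards too. Origin at the centre of its underside.

How it is judged (in metres and radians):
At the end, for the whole second after the job is handed in: Each part stands on the aluminium rack at the place that reverses its starting place, centred within 12 mm along and across the rack, at standing height within 5 mm, upright within 7 degrees, at rest and released (((y of pad_knob in the frame of strip_rack between 0.0925 and 0.1325 m and y of knob_mid in the frame of refit_rack between -0.1245 and -0.1005 m) or (y of pad_knob in the frame of strip_rack between 0.0175 and 0.0575 m and y of knob_mid in the frame of refit_rack between -0.0495 and -0.0255 m) or (y of pad_knob in the frame of strip_rack between -0.0575 and -0.0175 m and y of knob_mid in the frame of refit_rack between 0.0255 and 0.0495 m) or (y of pad_knob in the frame of strip_rack between -0.1325 and -0.0925 m and y of knob_mid in the frame of refit_rack between 0.1005 and 0.1245 m)) and x of knob_mid in the frame of refit_rack between -0.012 and 0.012 m and z of knob_mid in the frame of refit_rack between 0.0315 and 0.0415 m and angle between each of knob_mid, capacitor_mid, shield_mid, can_mid's own z axis and vertical below 0.12 rad and linear speed of each of knob, capacitor, shield, can below 0.02 m/s and ((y of pad_capacitor in the frame of strip_rack between 0.0925 and 0.1325 m and y of capacitor_mid in the frame of refit_rack between -0.1245 and -0.1005 m) or (y of pad_capacitor in the frame of strip_rack between 0.0175 and 0.0575 m and y of capacitor_mid in the frame of refit_rack between -0.0495 and -0.0255 m) or (y of pad_capacitor in the frame of strip_rack between -0.0575 and -0.0175 m and y of capacitor_mid in the frame of refit_rack between 0.0255 and 0.0495 m) or (y of pad_capacitor in the frame of strip_rack between -0.1325 and -0.0925 m and y of capacitor_mid in the frame of refit_rack between 0.1005 and 0.1245 m)) and x of capacitor_mid in the frame of refit_rack between -0.012 and 0.012 m and z of capacitor_mid in the frame of refit_rack between 0.0345 and 0.0445 m and ((y of pad_shield in the frame of strip_rack between 0.0925 and 0.1325 m and y of shield_mid in the frame of refit_rack between -0.1245 and -0.1005 m) or (y of pad_shield in the frame of strip_rack between 0.0175 and 0.0575 m and y of shield_mid in the frame of refit_rack between -0.0495 and -0.0255 m) or (y of pad_shield in the frame of strip_rack between -0.0575 and -0.0175 m and y of shield_mid in the frame of refit_rack between 0.0255 and 0.0495 m) or (y of pad_shield in the frame of strip_rack between -0.1325 and -0.0925 m and y of shield_mid in the frame of refit_rack between 0.1005 and 0.1245 m)) and x of shield_mid in the frame of refit_rack between -0.012 and 0.012 m and z of shield_mid in the frame of refit_rack between 0.0445 and 0.0545 m and ((y of pad_can in the frame of strip_rack between 0.0925 and 0.1325 m and y of can_mid in the frame of refit_rack between -0.1245 and -0.1005 m) or (y of pad_can in the frame of strip_rack between 0.0175 and 0.0575 m and y of can_mid in the frame of refit_rack between -0.0495 and -0.0255 m) or (y of pad_can in the frame of strip_rack between -0.0575 and -0.0175 m and y of can_mid in the frame of refit_rack between 0.0255 and 0.0495 m) or (y of pad_can in the frame of strip_rack between -0.1325 and -0.0925 m and y of can_mid in the frame of refit_rack between 0.1005 and 0.1245 m)) and x of can_mid in the frame of refit_rack between -0.012 and 0.012 m and z of can_mid in the frame of refit_rack between 0.0425 and 0.0525 m); the robot touches nothing.
It also fails if it takes over 112 s, if anything falls off the work surface, if the arm or the gripper's body presses on something with over 40 N, if the wrist force passes 120 N, or if a joint passes its speed limit or range.

## Robot

A 7-joint arm with a two-finger parallel gripper is mounted at the origin on the work surface. World frame = base frame: x ahead of the robot, y to its left, z up, the work surface at z = 0. Lengths are in mm, angles in rad, forces in N, time in s.
With the tool pointing down it reaches from about 400 to 925 mm from the base axis. Payload 5.6 kg.
Tool frame: the origin (TCP) lies between the finger pads; the fingertips stand robot.nose_length ahead of it and the grasp point (between the pads) is the TCP (robot.nose_length is the distance from the TCP to the fingertips, in mm); x points along the fingers, y is the direction in which the jaws open and shut, and the axes are right-handed (so a half turn about x gives the same grasp; the last joint's range is limited). The gripper opens to 85 mm and grips with 20 to 120 N. Pads are 22 mm wide; open, the fingers measure 114 mm over their backs; the gripper's body (76 mm by 85 mm) begins 54 mm behind the grasp point. The pads swing forward as they close: fully open they stand 13 mm farther back than shut.
Start: joints at [1.166, 0.468, -0.012, 1.603, 0.006, 1.071, -0.056], TCP at [230.033, -607.941, 250.29] pointing down, gripper open.
Joint ranges: [-2.53, 2.53], [-0.31, 2.02], [-1.57, 1.55], [0.28, 2.44], [-1.29, 4.43], [0.15, 1.84], [-2.92, 2.92]. Speed limits (rad/s): [2.57, 2.57, 3.14, 3.14, 3.14, 3.14, 3.14].

## Interface

Orientations are given as a 3x3 rotation matrix whose columns are the frame's x, y, z axes.
In Python, from bench import sense, get_image, robot, recognise gives the robot as it stands.
- The arm moves only by the shell command python3 -m jog 'ROWS' [OPENING] [FORCE]. ROWS is JSON, a list of rows, each a list of 6 numbers: the shift along the tool's x, y, z in mm, then the turn, a rotation vector about the tool's x, y, z in degrees. A call has 1 to 8 rows; each row is the pose to reach, as a shift and turn from the pose commanded when the call began, along the tool's axes at that moment; what a row does not reach only later rows make up. A row lasts 1/8 s, in which the tool goes at most 62.5 mm and 10.7 degrees, less where a joint would pass 70% of its speed; a pose out of reach is approached as far as the arm can. A call with a gripper value outside its range is refused whole. OPENING is the opening in per cent of the stroke, from 0 (shut) to 100 (fully open), set as the call begins (- or left out, the last holds). The fingers move at their own pace and stop on an object; FORCE is the grip in N (left out, the last holds). Time passes only in rows, so rows that repeat a pose let the fingers close. It gives the time, the measured TCP pose, the force and the opening at its end, in the units of the state.
- sense(): the state, without advancing time (a new reading comes with each control period).
- get_image(name): name is "scene" or "top"; returns a dict with "frame" (480x640x3 uint8, red, green, blue), "depth" (480x640 float32, mm along the optical axis (not along the pixel's ray), 0 where there is no reading), "fx", "fy", "cx", "cy" (pixels), "dist" ([k1, k2, p1, p2, k3] as OpenCV has them; the pictures are not rectified), "position" and "attitude" of the camera in the world. Camera axes: x right, y up, looking along -z (the intrinsics and any distortion apply to the point x, -y, -z); pixel columns grow to the right and rows downward; lengths in mm; the calibration is good to about 2 mm. A picture is of the moment at which its call begins.
- robot.sign_off(): hands the job in, once; it reports no verdict.
Trained networks look in the newest picture that a camera, given by its name, has taken for a name from the list of things; names that differ only in an ending like _2 or _b are one class to them, and where a whole thing is asked for, a point or a joint stands for the part that bears it (a point fixed in the world has none). Each returns a list of dicts, best first, with "conf" (0 to 1); they miss things now and then, are a little off and sometimes report something else, mostly with a low value. They report only what shows in the picture. A call takes as long as a camera call.
- recognise(target, camera): "point" ([column, row] in pixels, amid what is visible of it).
The state is a dict: "clock": time; "qpos": joint angles; "dq": joint speeds; "effort": joint torques, N m; "position": TCP position; "tcp_rot": TCP orientation; "wrist_force": force on the tool from outside, world axes, zero at the start; "torque": the same for the moment, N m; "gripper_width": finger opening in mm.
Only numpy, scipy, OpenCV 4.12 (cv2) and the standard library are available. Lean on these libraries where they do the work, as an engineer would, in place of code of your own. Each camera call takes 0.05 s, during which the arm holds its last target. There are 200 camera calls.

## Working session

There is one attempt and no reset: what is moved stays moved. The work goes in short steps, Python scripts to look and compute and a shell command to move; the robot and the scene stay as the last step left them, time stands still between calls to the robot, and variables do not carry over. Pictures are saved under pics/ and viewed, about 12 in all and at most 16, crops included, and the job is handed in when it is done.

```bash
ls; mkdir -p pics
python3 - <<'E'
from bench import sense,get_image,robot,recognise
import cv2,numpy as np
for c in("scene","top"):
    im=get_image(c); cv2.imwrite(f"pics/{c}0.png",im["frame"][:,:,::-1])
    print(c,im["position"],np.round(im["attitude"],3).tolist(),im["fx"],im["dist"])
    for n in("strip_rack","refit_rack","knob_mid","capacitor_mid","shield_mid","can_mid"):
        print(n,[(np.round(r["point"]).tolist(),round(r["conf"],2)) for r in recognise(n,c)[:3]])
s=sense();print(s["clock"],s["position"],np.round(s["tcp_rot"],3).tolist(),s["gripper_width"],robot.nose_length)
E
```

```text
pics
scene [ 957.7698486 -599.0195803  987.7669196] [[0.805, -0.47, 0.363], [0.594, 0.636, -0.494], [0.002, 0.613, 0.79]] 612.2333416383789 [-0.03011916  0.          0.          0.          0.        ]
strip_rack []
refit_rack [([375.0, 197.0], 0.67), ([247.0, 335.0], 0.32), ([250.0, 321.0], 0.24)]
knob_mid [([206.0, 342.0], 0.56)]
capacitor_mid [([284.0, 304.0], 0.76)]
shield_mid [([249.0, 323.0], 0.73)]
can_mid [([171.0, 357.0], 0.92)]
top [ 314.05391521   17.07476219 1076.63715869] [[-0.021, 0.982, -0.185], [-1.0, -0.019, 0.012], [0.009, 0.185, 0.983]] 486.2434946433974 [0.04447557 0.         0.         0.         0.        ]
strip_rack [([425.0, 241.0], 0.75)]
refit_rack [([211.0, 236.0], 0.9)]
knob_mid [([439.0, 245.0], 0.68)]
capacitor_mid [([381.0, 221.0], 0.61)]
shield_mid [([407.0, 231.0], 0.62)]
can_mid [([475.0, 257.0], 0.88)]
0.7 [ 230.03526402 -607.92404199  250.3060083 ] [[-0.0, 0.354, -0.935], [-0.0, -0.935, -0.354], [-1.0, 0.0, 0.0]] 85.24481360172848 19.0
```

View pics/scene0.png

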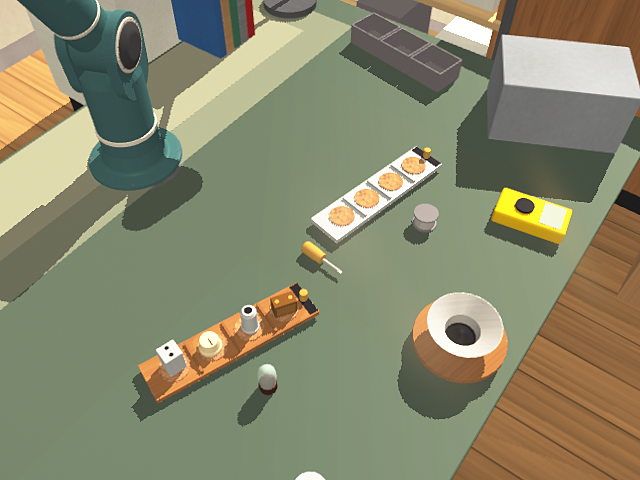

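View pics/top0.png

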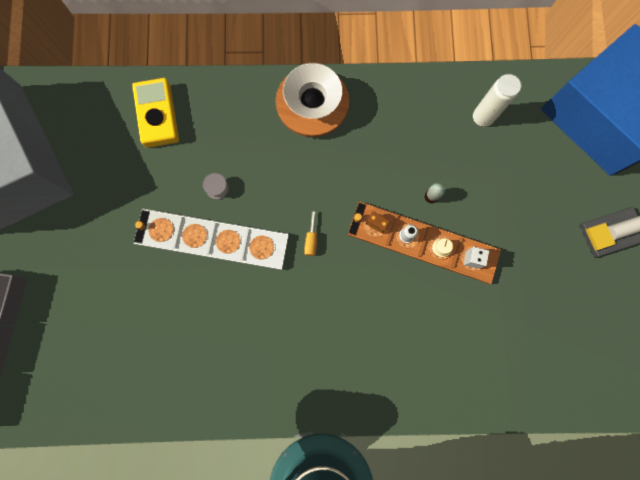

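The cameras agree. From the brass post outward the wooden rack (top view) holds the capacitor (381,221), shield (407,231), knob (439,245) and can (475,257). The aluminium rack's post is at its left end (139,225). Next I measure the poses from depth.

```bash
cat > h.py <<'E'
from bench import sense,get_image,robot,recognise
import cv2,numpy as np
def rays(im,uv):
    K=np.array([[im["fx"],0,im["cx"]],[0,im["fy"],im["cy"]],[0,0,1.]])
    p=cv2.undistortPoints(np.asarray(uv,float).reshape(-1,1,2),K,np.array(im["dist"],float)).reshape(-1,2)
    return np.c_[p[:,0],-p[:,1],-np.ones(len(p))]@np.array(im["attitude"]).T
def cloud(im):
    v,u=np.mgrid[:480,:640]; r=rays(im,np.c_[u.ravel(),v.ravel()])
    return (np.array(im["position"])+r*im["depth"].reshape(-1,1)).reshape(480,640,3)
def onplane(im,uv,z):
    r=rays(im,uv);p=np.array(im["position"]);return p+r*((z-p[2])/r[:,2])[:,None]
E
python3 - <<'E'
from h import *
for cam,seeds in(("top",dict(strip=(425,241),refit=(211,236))),("scene",dict(strip=(230,335),refit=(375,195)))):
    im=get_image(cam);P=cloud(im);d=im["depth"]
    m=((P[...,2]>12)&(P[...,2]<90)&(d>0)).astype(np.uint8)
    n,l=cv2.connectedComponents(m,connectivity=4)
    for k,(u,v) in seeds.items():
        w=l[v-4:v+5,u-4:u+5];w=w[w>0]; i=np.bincount(w).argmax()
        Q=P[l==i]; T=Q[(Q[:,2]<24)]
        (c,s,a)=cv2.minAreaRect(T[:,:2].astype(np.float32))
        print(cam,k,len(Q),"bench-top z",round(float(np.median(T[:,2])),1),"c",np.round(c,1),"s",np.round(s,1),"a",round(a,2))
        ax=np.array([np.cos(np.radians(a)),np.sin(np.radians(a))])
        if s[0]<s[1]: ax=np.array([-ax[1],ax[0]])
        if ax[1]<0: ax=-ax
        X=np.array([ax[1],-ax[0]])
        print(" yaxis",np.round(ax,4))
        L=np.c_[(Q[:,:2]-c)@X,(Q[:,:2]-c)@ax]
        post=(Q[:,2]>33)&(abs(L[:,1])>143); print(" post",L[post].mean(0).round(1),post.sum())
        if k=="strip":
            for nm,y,h in(("cap",112.5,34),("shield",37.5,54),("knob",-37.5,28),("can",-112.5,50)):
                t=(abs(L[:,1]-y)<37-8*(y>100))&(Q[:,2]>22.5+h-6)&(Q[:,2]<22.5+h+6)&(abs(L[:,0])<40)
                if t.sum()<5: print(nm,"none");continue
                r=cv2.minAreaRect(Q[t][:,:2].astype(np.float32))
                print(" ",nm,t.sum(),"zmed",Q[t][:,2].mean().round(1),"rect",np.round(r[0],1),np.round(r[1],1),round(r[2],1),"mean",Q[t].mean(0).round(1),"local",L[t].mean(0).round(1))
E
```

```text
top strip 5378 bench-top z 20.0 c [ 505.5 -238. ] s [330.   81.4] a 69.51
 yaxis [0.35   0.9368]
 post [ -0.3 155.1] 43
  cap 251 zmed 56.0 rect [ 546.5 -134.5] [43.7 27.1] 57.8 mean [ 546.  -134.3   56. ] local [  1.6 111.4]
  shield 137 zmed 75.3 rect [ 519.1 -199.1] [28.4 25.7] 75.7 mean [ 519.1 -199.    75.3] local [-0.9 41.3]
  knob 191 zmed 49.9 rect [ 491.1 -274.2] [31.7 33.1] 72.4 mean [ 490.1 -273.5   49.9] local [ -2.1 -38.6]
  can 281 zmed 72.0 rect [ 463.9 -339.1] [35.8 35.1] 74.8 mean [ 463.  -338.6   72. ] local [  -4.6 -109.1]
top refit 5397 bench-top z 20.5 c [521.8 230.6] s [330.1  81. ] a 78.89
 yaxis [0.1927 0.9813]
 post [ -0.8 153.4] 46
scene strip 7555 bench-top z 21.1 c [ 506.1 -239. ] s [329.   84.5] a 69.02
 yaxis [0.3581 0.9337]
 post [  0.9 153.2] 68
  cap 328 zmed 56.7 rect [ 547.5 -137.1] [44.  28.6] 58.6 mean [ 548.1 -137.8   56.7] local [  3.  109.5]
  shield 180 zmed 76.0 rect [ 521.2 -203.1] [28.8 25.3] 54.6 mean [ 521.6 -203.6   76. ] local [ 1.9 38.6]
  knob 271 zmed 50.6 rect [ 490.1 -277. ] [33.4 32.6] 18.3 mean [ 491.6 -277.7   50.6] local [  0.4 -41.4]
  can 380 zmed 73.5 rect [ 462.9 -340.4] [33.1 35.6] 74.8 mean [ 464.4 -341.3   73.5] local [  -2.3 -110.4]
scene refit 4412 bench-top z 21.0 c [522.4 230.3] s [335.1  86.5] a 79.37
 yaxis [0.1844 0.9828]
 post [  2.  152.6] 48
```

```bash
cat > go.py <<'E'
# go.py x y z jawdeg : shift / turn in tool axes from the present pose, and rows needed
import sys
from h import *
x,y,z,j=map(float,sys.argv[1:5]); s=sense(); R=np.array(s["tcp_rot"]); a=np.radians(j)
Y=np.array([np.cos(a),np.sin(a),0])
if Y@R[:,1]<0: Y=-Y
X=np.array([0,0,-1.]); T=np.c_[X,Y,np.cross(X,Y)]
d=np.array([x,y,z])-s["position"]; rv=np.degrees(cv2.Rodrigues(R.T@T)[0].ravel())
print("shift",(R.T@d).round(1),"turn",rv.round(1),"rows",round(max(np.linalg.norm(d)/62.5,np.linalg.norm(rv)/10.7),1),"| t",round(s["clock"],2),"w",round(s["gripper_width"],1))
E
python3 go.py 463.4 -339.8 150 -15.2
```

```text
shift [ 100.3 -168.2 -313.2] turn [-54.1   0.   -0. ] rows 5.9 | t 0.8 w 85.5
```

```bash
python3 -m jog '[[0,-168,-313,-54,0,0],[50,-168,-313,-54,0,0],[100,-168,-313,-54,0,0],[100,-168,-313,-54,0,0],[100,-168,-313,-54,0,0],[100,-168,-313,-54,0,0],[100,-168,-313,-54,0,0],[100,-168,-313,-54,0,0]]' 100 30; python3 go.py 463.4 -339.8 50 -15.2
```

```text
clock: 1.8
position: [463.1, -340.5, 150.3]
tcp_rot: [[-0.0, 0.965, -0.263], [-0.001, -0.263, -0.965], [-1.0, -0.0, 0.001]]
wrist_force: [-0.5, -1.6, -0.0]
gripper_width: 85.3
shift [ 1.003e+02  1.000e-01 -8.000e-01] turn [-0.1  0.   0. ] rows 1.6 | t 1.8 w 85.3
```

```bash
python3 -m jog '[[40,0,-1,0,0,0],[80,0,-1,0,0,0],[100,0,-1,0,0,0],[100,0,-1,0,0,0]]' && python3 -m jog '[[0,0,0,0,0,0],[0,0,0,0,0,0],[0,0,0,0,0,0],[0,0,0,0,0,0],[0,0,0,0,0,0],[0,0,0,0,0,0],[0,0,0,0,0,0],[0,0,0,0,0,0]]' 0 30; python3 go.py 463.4 -339.8 150 -15.2
```

```text
clock: 2.3
position: [462.5, -339.8, 49.5]
tcp_rot: [[-0.002, 0.964, -0.265], [0.001, -0.265, -0.964], [-1.0, -0.002, -0.0]]
wrist_force: [-0.5, -1.1, -0.6]
gripper_width: 85.3
clock: 3.3
position: [464.2, -339.5, 51.4]
tcp_rot: [[0.001, 0.965, -0.263], [-0.001, -0.263, -0.965], [-1.0, 0.001, 0.001]]
wrist_force: [-1.3, 0.0, 7.5]
gripper_width: 33.9
shift [-98.6  -0.5   0.6] turn [-0.1  0.  -0.1] rows 1.6 | t 3.3 w 33.9
```

```bash
python3 -m jog '[[-30,0,0,0,0,0],[-65,0,0,0,0,0],[-100,0,0,0,0,0],[-100,0,0,0,0,0]]' ; python3 go.py 543.3 340.9 150 -11
```

```text
clock: 3.8
position: [465.1, -340.0, 153.1]
tcp_rot: [[0.005, 0.965, -0.263], [-0.003, -0.263, -0.965], [-1.0, 0.005, 0.002]]
wrist_force: [0.2, -0.6, -0.9]
gripper_width: 33.6
shift [   1.1 -104.  -677.4] turn [-4.3  0.1 -0.3] rows 11.0 | t 3.8 w 33.6
```

```bash
python3 -m jog '[[0,-5,-35,-1,0,0],[0,-12,-80,-1,0,0],[0,-20,-130,-2,0,0],[0,-28,-180,-2,0,0],[0,-36,-230,-2,0,0],[0,-44,-280,-3,0,0],[0,-50,-325,-4,0,0],[0,-52,-340,-4,0,0]]' ; python3 go.py 543.3 340.9 150 -11
```

```text
clock: 4.8
position: [502.4, 5.9, 149.4]
tcp_rot: [[-0.001, 0.982, -0.191], [0.001, -0.191, -0.982], [-1.0, -0.002, -0.001]]
wrist_force: [0.1, 0.5, -1.0]
gripper_width: 33.9
shift [-2.000e-01 -2.380e+01 -3.367e+02] turn [-0.  -0.1  0.1] rows 5.4 | t 4.8 w 33.9
```

```bash
python3 -m jog '[[0,-7,-45,0,0,0],[0,-14,-95,0,0,0],[0,-22,-145,0,0,0],[0,-30,-195,0,0,0],[0,-38,-245,0,0,0],[0,-45,-295,0,0,0],[0,-51,-337,0,0,0],[0,-51,-337,0,0,0]]' ; python3 go.py 543.3 340.9 52 -11
```

```text
clock: 5.8
position: [517.6, 346.3, 149.2]
tcp_rot: [[-0.002, 0.982, -0.191], [0.001, -0.191, -0.982], [-1.0, -0.002, -0.001]]
wrist_force: [0.2, -0.4, -0.6]
gripper_width: 33.8
shift [97.1 26.5  0.5] turn [-0.  -0.1  0.1] rows 1.6 | t 5.8 w 33.8
```

```bash
python3 -m jog '[[0,26,0,0,0,0],[0,26,0,0,0,0],[0,26,0,0,0,0],[35,26,0,0,0,0],[70,26,0,0,0,0],[90,26,0,0,0,0],[99,26,0,0,0,0],[99,26,0,0,0,0]]' ; python3 go.py 543.3 340.9 50 -11
```

```text
clock: 6.8
position: [544.6, 338.6, 52.0]
tcp_rot: [[0.001, 0.981, -0.195], [0.001, -0.195, -0.981], [-1.0, 0.001, -0.001]]
wrist_force: [0.4, 0.0, -0.6]
gripper_width: 33.4
shift [ 2.  -1.7 -2.1] turn [-0.3 -0.  -0. ] rows 0.1 | t 6.8 w 33.4
```

```bash
python3 -m jog '[[0.5,-1,-2,0,0,0],[1.5,-1,-2,0,0,0],[1.5,-1,-2,0,0,0],[1.5,-1,-2,0,0,0]]' && python3 -m jog '[[0,0,0,0,0,0],[0,0,0,0,0,0],[0,0,0,0,0,0],[0,0,0,0,0,0],[-30,0,0,0,0,0],[-60,0,0,0,0,0],[-99,0,0,0,0,0],[-99,0,0,0,0,0]]' 90; python3 go.py 490.8 -275.5 150 -20
```

```text
clock: 7.3
position: [544.1, 341.0, 51.0]
tcp_rot: [[0.001, 0.981, -0.195], [0.001, -0.195, -0.981], [-1.0, 0.001, -0.001]]
wrist_force: [-1.2, -0.0, 5.4]
gripper_width: 33.7
clock: 8.3
position: [545.4, 341.6, 152.3]
tcp_rot: [[0.005, 0.981, -0.196], [0.003, -0.196, -0.981], [-1.0, 0.005, -0.004]]
wrist_force: [-0.1, 0.2, -0.6]
gripper_width: 77.0
shift [-2.000e-01  6.710e+01  6.158e+02] turn [ 8.7 -0.3 -0.2] rows 9.9 | t 8.3 w 77.0
```

```bash
python3 -m jog '[[0,7,60,8.7,0,0],[0,14,120,8.7,0,0],[0,20,180,8.7,0,0],[0,26,240,8.7,0,0],[0,33,300,8.7,0,0],[0,40,360,8.7,0,0],[0,46,420,8.7,0,0],[0,52,480,8.7,0,0]]' 100
cat > chk.py <<'E'
from h import *
C=np.array([522.1,230.4]);ay=np.array([.1885,.9821]);ax=np.array([ay[1],-ay[0]])
for cam in("top","scene"):
    im=get_image(cam);P=cloud(im);cv2.imwrite(f"pics/{cam}_{sense()['clock']:.0f}.png",im["frame"][:,:,::-1])
    L=np.stack([(P[...,:2]-C)@ax,(P[...,:2]-C)@ay,P[...,2]],-1)
    for nm,y,h in(("cap",-112.5,34),("shield",-37.5,54),("knob",37.5,28),("can",112.5,50)):
        t=(abs(L[...,1]-y)<28)&(L[...,2]>22.5+h-6)&(L[...,2]<28.5+h)&(abs(L[...,0])<40)
        if t.sum()>5:
            r=cv2.minAreaRect(L[t][:,:2].astype(np.float32))
            print(cam,nm,t.sum(),"dx,dy",np.round([r[0][0],r[0][1]-y],1),"size",np.round(r[1],1),"z",L[t][:,2].mean().round(1))
E
python3 chk.py; python3 go.py 490.8 -275.5 150 -20
```

```text
clock: 9.3
position: [500.1, -142.7, 148.2]
tcp_rot: [[-0.001, 0.94, -0.342], [0.0, -0.342, -0.94], [-1.0, -0.001, 0.0]]
wrist_force: [0.9, -0.7, 1.0]
gripper_width: 85.4
top can 264 dx,dy [ 0.4 -0.7] size [33.9 34.3] z 72.0
scene can 206 dx,dy [ 0.3 -2.1] size [40.2 37.1] z 72.8
shift [ -1.8  37.1 121.3] turn [-0.7  0.2  0.1] rows 2.0 | t 9.4 w 85.4
```

```bash
python3 -m jog '[[0,18,60,0,0,0],[0,37,121,0,0,0],[0,37,121,0,0,0],[0,37,121,0,0,0],[40,37,121,0,0,0],[80,37,121,0,0,0],[106,37,121,0,0,0],[106,37,121,0,0,0]]' 100; python3 go.py 490.8 -275.5 43 -20
```

```text
clock: 10.4
position: [493.4, -263.9, 40.9]
tcp_rot: [[-0.004, 0.941, -0.338], [0.003, -0.338, -0.941], [-1.0, -0.005, -0.002]]
wrist_force: [-0.2, 0.4, -0.3]
gripper_width: 85.3
shift [-2.1  1.4 11.8] turn [ 0.2 -0.1  0.3] rows 0.2 | t 10.4 w 85.3
```

```bash
python3 -m jog '[[-1,1,12,0,0,0],[-1,1,12,0,0,0],[-1,1,12,0,0,0]]' ;python3 go.py 490.8 -275.5 43 -20; python3 -m jog '[[0,0,0,0,0,0],[0,0,0,0,0,0],[0,0,0,0,0,0],[0,0,0,0,0,0],[0,0,0,0,0,0],[0,0,0,0,0,0],[0,0,0,0,0,0],[0,0,0,0,0,0]]' 0 30
```

```text
clock: 10.78
position: [491.6, -279.3, 44.8]
tcp_rot: [[0.002, 0.94, -0.342], [-0.001, -0.342, -0.94], [-1.0, 0.002, 0.0]]
wrist_force: [0.0, 0.9, -0.0]
gripper_width: 85.2
shift [ 1.8 -2.1 -3.3] turn [-0.   0.  -0.1] rows 0.1 | t 10.78 w 85.2
clock: 11.78
position: [491.3, -278.7, 44.3]
tcp_rot: [[-0.0, 0.94, -0.341], [-0.0, -0.341, -0.94], [-1.0, -0.0, 0.0]]
wrist_force: [-1.5, 0.6, 5.0]
gripper_width: 39.4
```

```bash
python3 -m jog '[[0,0,0,0,0,0],[0,0,0,0,0,0],[0,0,0,0,0,0],[0,0,0,0,0,0]]'
python3 - <<'E'
from h import *
im=get_image("scene");f=im["frame"];K=np.array([[im["fx"],0,im["cx"]],[0,im["fy"],im["cy"]],[0,0,1.]])
c=cv2.resize(f[270:420,110:340],None,fx=3.4,fy=3.4,interpolation=cv2.INTER_CUBIC);cv2.imwrite("pics/knobgrip.png",c[:,:,::-1])
E
```

```text
clock: 12.28
position: [491.3, -278.6, 44.3]
tcp_rot: [[-0.0, 0.94, -0.341], [-0.0, -0.341, -0.94], [-1.0, -0.0, 0.0]]
wrist_force: [-1.6, 1.4, 5.0]
gripper_width: 39.4
```

View pics/knobgrip.png

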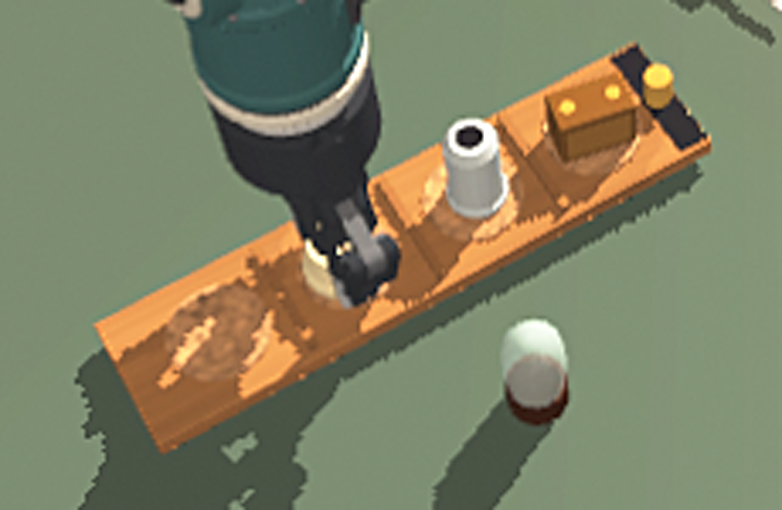

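The picture shows the knob between the pads at crop (325,270). The opening reads 39.4 mm, so the tips are probably on the skirt. I'll regrip higher, on the body.

```bash
python3 -m jog '[[0,0,0,0,0,0],[0,0,0,0,0,0],[0,0,0,0,0,0],[-4,0,-3,0,0,0],[-4,0,-3,0,0,0],[-4,0,-3,0,0,0]]' 75; python3 -m jog '[[0,0,0,0,0,0],[0,0,0,0,0,0],[0,0,0,0,0,0],[0,0,0,0,0,0],[0,0,0,0,0,0],[0,0,0,0,0,0],[0,0,0,0,0,0],[0,0,0,0,0,0]]' 0 30
```

```text
clock: 13.08
position: [492.3, -275.9, 47.9]
tcp_rot: [[0.0, 0.94, -0.342], [-0.0, -0.342, -0.94], [-1.0, 0.0, 0.0]]
wrist_force: [0.3, 0.1, -0.2]
gripper_width: 64.2
clock: 14.08
position: [492.2, -276.0, 47.9]
tcp_rot: [[-0.0, 0.94, -0.342], [-0.0, -0.342, -0.94], [-1.0, 0.0, 0.0]]
wrist_force: [-1.1, 0.2, 5.2]
gripper_width: 36.5
```

```bash
python3 -m jog '[[-15,0,0,0,0,0],[-40,0,0,0,0,0],[-70,0,0,0,0,0],[-100,0,0,0,0,0],[-100,0,0,0,0,0],[-100,0,0,0,0,0],[-100,0,0,0,0,0],[-100,0,0,0,0,0]]'; python3 go.py 529.2 267.2 150 -11
```

```text
clock: 15.08
position: [491.8, -275.6, 146.9]
tcp_rot: [[-0.001, 0.94, -0.342], [0.001, -0.342, -0.94], [-1.0, -0.002, -0.0]]
wrist_force: [-0.3, -0.0, 0.2]
gripper_width: 37.0
shift [  -2.7 -150.2 -523. ] turn [-9.  -0.   0.1] rows 8.7 | t 15.07 w 37.0
```

```bash
python3 -m jog '[[0,-10,-35,-1,0,0],[0,-24,-83,-3,0,0],[0,-38,-132,-5,0,0],[0,-52,-181,-7,0,0],[0,-66,-230,-9,0,0],[0,-80,-279,-9,0,0],[0,-94,-328,-9,0,0],[0,-100,-348,-9,0,0]]'; python3 -m jog '[[0,0,0,0,0,0],[0,0,0,0,0,0]]'; python3 go.py 529.2 267.2 150 -11
```

```text
clock: 16.08
position: [516.7, 89.1, 147.5]
tcp_rot: [[-0.0, 0.983, -0.186], [0.001, -0.186, -0.983], [-1.0, -0.001, -0.001]]
wrist_force: [0.8, 0.0, -0.5]
gripper_width: 36.8
clock: 16.32
position: [516.9, 84.0, 147.3]
tcp_rot: [[-0.001, 0.981, -0.192], [-0.001, -0.192, -0.981], [-1.0, -0.001, 0.001]]
wrist_force: [0.1, -0.4, -0.5]
gripper_width: 36.6
shift [  -2.9  -23.1 -182.2] turn [-0.   0.1  0. ] rows 2.9 | t 16.32 w 36.6
```

```bash
python3 -m jog '[[0,-6,-45,0,0,0],[0,-12,-95,0,0,0],[0,-18,-145,0,0,0],[0,-23,-182,0,0,0],[0,-23,-182,0,0,0],[30,-23,-182,0,0,0],[60,-23,-182,0,0,0],[85,-23,-182,0,0,0]]'; python3 -m jog '[[5,0,0,0,0,0],[10,0,0,0,0,0],[10,0,0,0,0,0],[10,0,0,0,0,0]]';  python3 go.py 529.2 267.2 48.2 -11
```

```text
clock: 17.32
position: [529.8, 265.0, 61.4]
tcp_rot: [[-0.001, 0.981, -0.194], [-0.002, -0.194, -0.981], [-1.0, -0.0, 0.002]]
wrist_force: [-1.2, 0.4, -0.5]
gripper_width: 36.5
clock: 17.82
position: [529.7, 268.4, 53.6]
tcp_rot: [[0.001, 0.982, -0.191], [0.0, -0.191, -0.982], [-1.0, 0.001, -0.001]]
wrist_force: [-0.2, 0.1, 0.6]
gripper_width: 36.6
shift [ 5.4 -0.3  1.3] turn [ 0.  -0.  -0.1] rows 0.1 | t 17.82 w 36.6
```

```bash
python3 -m jog '[[2,0,0,0,0,0],[4,0,0,0,0,0],[5.5,0,0,0,0,0],[5.5,0,0,0,0,0],[5.5,0,0,0,0,0]]' && python3 -m jog '[[0,0,0,0,0,0],[0,0,0,0,0,0],[0,0,0,0,0,0],[0,0,0,0,0,0],[-30,0,0,0,0,0],[-60,0,0,0,0,0],[-100,0,0,0,0,0],[-100,0,0,0,0,0]]' 90; python3 go.py 520 -201 150 -20
```

```text
clock: 18.45
position: [529.2, 268.4, 47.9]
tcp_rot: [[0.0, 0.982, -0.19], [-0.0, -0.19, -0.982], [-1.0, 0.0, 0.0]]
wrist_force: [-1.4, -1.7, 6.7]
gripper_width: 36.4
clock: 19.45
position: [531.0, 269.5, 150.6]
tcp_rot: [[0.006, 0.982, -0.19], [0.003, -0.19, -0.982], [-1.0, 0.005, -0.004]]
wrist_force: [0.3, 0.2, -0.7]
gripper_width: 76.8
shift [ -0.8  78.8 464. ] turn [ 9.  -0.2 -0.3] rows 7.5 | t 19.45 w 76.8
```

```bash
python3 -m jog '[[0,10,60,9,0,0],[0,20,120,9,0,0],[0,31,180,9,0,0],[0,41,240,9,0,0],[0,51,300,9,0,0],[0,61,360,9,0,0],[0,71,420,9,0,0],[0,79,464,9,0,0]]' 100; python3 -m jog '[[0,0,0,0,0,0],[0,0,0,0,0,0],[0,0,0,0,0,0]]'; python3 chk.py; python3 go.py 520 -201 50 -20
```

```text
clock: 20.45
position: [517.3, -205.3, 146.4]
tcp_rot: [[-0.001, 0.939, -0.344], [-0.0, -0.344, -0.939], [-1.0, -0.001, 0.001]]
wrist_force: [0.4, 0.2, 0.1]
gripper_width: 85.9
clock: 20.82
position: [518.5, -200.4, 147.0]
tcp_rot: [[-0.001, 0.941, -0.339], [0.001, -0.339, -0.941], [-1.0, -0.001, -0.001]]
wrist_force: [0.1, -0.8, 0.3]
gripper_width: 85.6
top knob 196 dx,dy [-0.7  1.4] size [33.6 31.6] z 50.0
top can 264 dx,dy [ 0.9 -1.2] size [33.9 34.1] z 71.9
scene knob 158 dx,dy [ 1.1 -3.3] size [34.8 32.8] z 50.8
scene can 205 dx,dy [ 1.3 -2.6] size [36.1 36.7] z 72.7
shift [97.2  1.4 -0.2] turn [ 0.2 -0.   0. ] rows 1.6 | t 20.93 w 86.0
```

Knob and can are both within 3 mm of centre. Next is the shield.

```bash
python3 -m jog '[[40,1,0,0,0,0],[75,1,0,0,0,0],[97,1,0,0,0,0],[97,1,0,0,0,0],[97,1,0,0,0,0]]' && python3 -m jog '[[0,0,0,0,0,0],[0,0,0,0,0,0],[0,0,0,0,0,0],[0,0,0,0,0,0],[0,0,0,0,0,0],[0,0,0,0,0,0],[0,0,0,0,0,0],[0,0,0,0,0,0]]' 0 30 && python3 -m jog '[[-15,0,0,0,0,0],[-40,0,0,0,0,0],[-70,0,0,0,0,0],[-100,0,0,0,0,0],[-100,0,0,0,0,0],[-100,0,0,0,0,0]]'; python3 go.py 515 193.6 150 -11
```

```text
clock: 21.55
position: [520.1, -202.2, 51.1]
tcp_rot: [[0.001, 0.94, -0.341], [-0.0, -0.341, -0.94], [-1.0, 0.001, -0.0]]
wrist_force: [0.4, 0.1, 0.3]
gripper_width: 85.6
clock: 22.55
position: [519.7, -202.7, 50.8]
tcp_rot: [[0.001, 0.94, -0.342], [-0.0, -0.342, -0.94], [-1.0, 0.001, 0.0]]
wrist_force: [-1.9, 0.2, 5.8]
gripper_width: 29.2
clock: 23.3
position: [518.9, -202.5, 150.1]
tcp_rot: [[-0.001, 0.94, -0.342], [0.0, -0.342, -0.94], [-1.0, -0.001, 0.0]]
wrist_force: [-0.5, -0.4, 0.2]
gripper_width: 29.1
shift [ 1.000e-01 -1.390e+02 -3.709e+02] turn [-9.  0.  0.] rows 6.3 | t 23.3 w 29.1
```

```bash
python3 -m jog '[[0,-13,-35,-2,0,0],[0,-32,-85,-4,0,0],[0,-51,-135,-6,0,0],[0,-70,-185,-9,0,0],[0,-88,-235,-9,0,0],[0,-107,-285,-9,0,0],[0,-126,-335,-9,0,0],[0,-139,-371,-9,0,0]]'; python3 -m jog '[[0,0,0,0,0,0],[0,0,0,0,0,0],[0,0,0,0,0,0]]'; python3 go.py 515 193.6 51 -11
```

```text
clock: 24.3
position: [514.1, 196.1, 149.0]
tcp_rot: [[-0.002, 0.982, -0.188], [0.0, -0.188, -0.982], [-1.0, -0.002, 0.0]]
wrist_force: [1.1, -0.6, -1.2]
gripper_width: 29.0
clock: 24.68
position: [515.4, 191.9, 149.7]
tcp_rot: [[-0.001, 0.981, -0.193], [-0.001, -0.193, -0.981], [-1.0, -0.001, 0.001]]
wrist_force: [0.7, 0.2, 0.0]
gripper_width: 29.3
shift [98.7 -0.7 -1.7] turn [-0.1  0.1  0. ] rows 1.6 | t 24.68 w 29.3
```

```bash
python3 -m jog '[[40,0,-2,0,0,0],[75,0,-2,0,0,0],[92,0,-2,0,0,0],[97,0,-2,0,0,0],[99,0,-2,0,0,0],[99,0,-2,0,0,0],[99,0,-2,0,0,0]]';  python3 go.py 515 193.6 50.8 -11
```

```text
clock: 25.55
position: [516.4, 195.8, 52.1]
tcp_rot: [[0.001, 0.982, -0.19], [0.0, -0.19, -0.982], [-1.0, 0.001, -0.001]]
wrist_force: [-0.1, -0.2, -0.3]
gripper_width: 29.1
shift [ 1.3 -0.9  2.4] turn [ 0.  -0.  -0.1] rows 0.0 | t 25.55 w 29.1
```

```bash
python3 -m jog '[[0.5,-1,2,0,0,0],[1.5,-1,2,0,0,0],[1.5,-1,2,0,0,0],[1.5,-1,2,0,0,0]]' && python3 -m jog '[[0,0,0,0,0,0],[0,0,0,0,0,0],[0,0,0,0,0,0],[0,0,0,0,0,0],[-30,0,0,0,0,0],[-60,0,0,0,0,0],[-100,0,0,0,0,0],[-100,0,0,0,0,0]]' 90; python3 go.py 547 -135.8 150 -31.8
```

```text
clock: 26.05
position: [514.5, 193.6, 50.8]
tcp_rot: [[0.0, 0.982, -0.19], [-0.001, -0.19, -0.982], [-1.0, 0.0, 0.001]]
wrist_force: [-3.6, -2.4, 10.1]
gripper_width: 29.4
clock: 27.05
position: [516.3, 194.7, 152.7]
tcp_rot: [[0.006, 0.982, -0.19], [0.002, -0.19, -0.982], [-1.0, 0.005, -0.003]]
wrist_force: [0.7, 0.1, -0.4]
gripper_width: 76.8
shift [  2.2  93.  318.6] turn [20.8 -0.2 -0.3] rows 5.3 | t 27.05 w 76.8
```

```bash
python3 -m jog '[[0,17,60,10,0,0],[0,35,120,21,0,0],[0,52,180,21,0,0],[0,70,240,21,0,0],[0,87,300,21,0,0],[0,93,319,21,0,0],[0,93,319,21,0,0],[0,93,319,21,0,0]]' 100; python3 -m jog '[[0,0,0,0,0,0],[0,0,0,0,0,0]]'; python3 chk.py; python3 go.py 547 -135.8 44 -31.8
```

```text
clock: 28.05
position: [544.9, -134.5, 149.3]
tcp_rot: [[-0.001, 0.85, -0.527], [0.001, -0.527, -0.85], [-1.0, -0.001, -0.001]]
wrist_force: [-0.5, 0.2, -0.1]
gripper_width: 85.6
clock: 28.3
position: [545.2, -135.6, 149.9]
tcp_rot: [[0.0, 0.849, -0.528], [0.0, -0.528, -0.849], [-1.0, -0.0, -0.0]]
wrist_force: [-0.4, -0.2, -0.8]
gripper_width: 85.1
top shield 142 dx,dy [-0.4  0.8] size [27.7 27.4] z 75.3
top knob 190 dx,dy [0.  1.1] size [31.5 32.4] z 50.0
top can 264 dx,dy [ 1.  -0.8] size [34.5 34.1] z 72.2
scene shield 119 dx,dy [ 1.  -2.5] size [27.8 25.6] z 75.8
scene knob 158 dx,dy [ 1. -3.] size [32.5 35.1] z 50.9
scene can 206 dx,dy [ 1.1 -2.7] size [39.3 36.3] z 72.9
shift [105.8   1.3  -1.4] turn [-0.1 -0.  -0. ] rows 1.7 | t 28.4 w 85.1
```

```bash
python3 -m jog '[[40,1,-1,0,0,0],[75,1,-1,0,0,0],[105,1,-1,0,0,0],[105,1,-1,0,0,0],[105,1,-1,0,0,0]]' && python3 -m jog '[[0,0,0,0,0,0],[0,0,0,0,0,0],[0,0,0,0,0,0],[0,0,0,0,0,0],[0,0,0,0,0,0],[0,0,0,0,0,0],[0,0,0,0,0,0],[0,0,0,0,0,0]]' 0 35 && python3 -m jog '[[-15,0,0,0,0,0],[-40,0,0,0,0,0],[-70,0,0,0,0,0],[-105,0,0,0,0,0],[-105,0,0,0,0,0],[-105,0,0,0,0,0]]'; python3 go.py 500.9 119.9 150 -11
```

```text
clock: 29.02
position: [547.2, -136.6, 45.7]
tcp_rot: [[0.001, 0.848, -0.529], [-0.0, -0.529, -0.848], [-1.0, 0.001, -0.001]]
wrist_force: [0.1, 0.3, 1.0]
gripper_width: 85.3
clock: 30.02
position: [546.8, -136.9, 45.3]
tcp_rot: [[0.001, 0.848, -0.53], [-0.0, -0.53, -0.848], [-1.0, 0.001, -0.0]]
wrist_force: [-1.0, 0.2, 5.9]
gripper_width: 25.6
clock: 30.78
position: [545.8, -136.8, 149.6]
tcp_rot: [[-0.001, 0.848, -0.53], [-0.0, -0.53, -0.848], [-1.0, -0.001, 0.0]]
wrist_force: [-0.7, -0.1, -0.6]
gripper_width: 25.4
shift [  -0.4 -174.1 -193.9] turn [-21.   0.   0.] rows 4.2 | t 30.77 w 25.4
```

```bash
python3 -m jog '[[0,-25,-28,-5,0,0],[0,-55,-62,-10,0,0],[0,-85,-95,-16,0,0],[0,-115,-129,-21,0,0],[0,-145,-162,-21,0,0],[0,-174,-194,-21,0,0],[0,-174,-194,-21,0,0],[0,-174,-194,-21,0,0]]'; python3 -m jog '[[0,0,0,0,0,0],[0,0,0,0,0,0]]'; python3 go.py 500.9 119.9 46 -11
```

```text
clock: 31.78
position: [500.5, 120.2, 148.9]
tcp_rot: [[-0.002, 0.982, -0.188], [-0.001, -0.188, -0.982], [-1.0, -0.002, 0.001]]
wrist_force: [0.0, -0.5, -1.0]
gripper_width: 25.5
clock: 32.02
position: [501.6, 119.0, 149.6]
tcp_rot: [[-0.0, 0.981, -0.192], [-0.0, -0.192, -0.981], [-1.0, -0.0, 0.0]]
wrist_force: [-0.3, -0.5, -0.3]
gripper_width: 25.6
shift [103.6  -0.9  -0.8] turn [-0.1  0.   0. ] rows 1.7 | t 32.02 w 25.6
```

```bash
python3 -m jog '[[40,0,-1,0,0,0],[75,0,-1,0,0,0],[95,0,-1,0,0,0],[101,0,-1,0,0,0],[103,0,-1,0,0,0],[103,0,-1,0,0,0],[103,0,-1,0,0,0]]';  python3 go.py 500.9 119.9 45.3 -11
```

```text
clock: 32.9
position: [502.3, 121.0, 47.6]
tcp_rot: [[0.001, 0.982, -0.191], [0.0, -0.191, -0.982], [-1.0, 0.001, -0.001]]
wrist_force: [0.0, -0.2, -0.8]
gripper_width: 25.1
shift [ 2.3 -1.2  1.4] turn [ 0.  -0.  -0.1] rows 0.0 | t 32.9 w 25.1
```

```bash
python3 -m jog '[[1,-1,1,0,0,0],[2.5,-1,1,0,0,0],[2.5,-1,1,0,0,0],[2.5,-1,1,0,0,0]]' && python3 -m jog '[[0,0,0,0,0,0],[0,0,0,0,0,0],[0,0,0,0,0,0],[0,0,0,0,0,0],[-30,0,0,0,0,0],[-60,0,0,0,0,0],[-100,0,0,0,0,0],[-100,0,0,0,0,0]]' 90;  python3 -m jog '[[-30,40,50,0,0,0],[-30,60,110,0,0,0],[-30,60,170,0,0,0],[-30,60,230,0,0,0],[-30,60,230,0,0,0],[-30,60,230,0,0,0]]'; python3 chk.py; ls pics
```

```text
clock: 33.4
position: [500.6, 120.0, 45.3]
tcp_rot: [[0.0, 0.982, -0.19], [-0.001, -0.19, -0.982], [-1.0, 0.0, 0.001]]
wrist_force: [-3.4, -1.4, 10.4]
gripper_width: 25.2
clock: 34.4
position: [502.5, 120.8, 147.0]
tcp_rot: [[0.006, 0.982, -0.191], [0.001, -0.191, -0.982], [-1.0, 0.006, -0.002]]
wrist_force: [0.1, -0.2, -0.7]
gripper_width: 76.6
clock: 35.15
position: [515.3, -116.8, 173.5]
tcp_rot: [[-0.001, 0.982, -0.191], [0.001, -0.191, -0.982], [-1.0, -0.001, -0.001]]
wrist_force: [-0.3, 0.5, -0.5]
gripper_width: 77.3
top cap 251 dx,dy [-0.2  1.8] size [43.8 26.7] z 56.2
top shield 146 dx,dy [-1.1  1. ] size [27.4 27.8] z 75.1
top knob 196 dx,dy [-0.6  1.6] size [31.4 32.1] z 50.1
top can 263 dx,dy [ 0.7 -1. ] size [34.4 33.8] z 72.1
scene cap 240 dx,dy [ 0.7 -0.1] size [29.5 46.4] z 56.8
scene shield 113 dx,dy [ 1.8 -0.6] size [25.6 28.1] z 76.2
scene knob 161 dx,dy [ 2.  -2.6] size [31.8 35.7] z 50.8
scene can 205 dx,dy [ 0.5 -2.4] size [37.5 37.1] z 72.6
knobgrip.png
scene0.png
scene_21.png
scene_28.png
scene_35.png
scene_9.png
top0.png
top_21.png
top_28.png
top_35.png
top_9.png
```

View pics/scene_35.png

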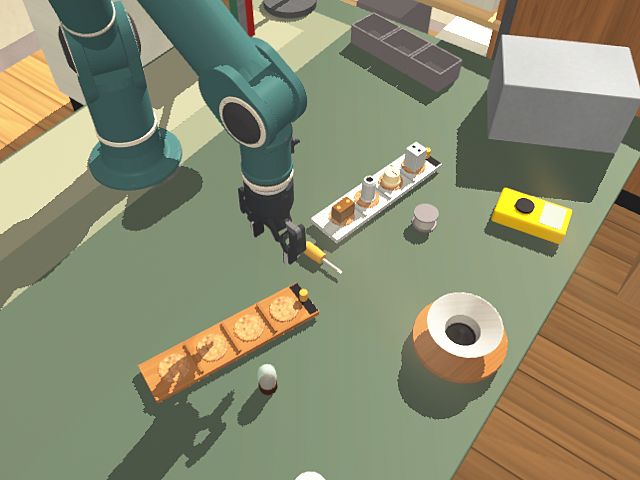

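The picture shows all four parts upright on the aluminium rack. From the post outward they are the can (414,157), knob (391,178), shield (368,188) and capacitor (343,209). The wooden rack is empty and the gripper hangs clear in the air.

```bash
python3 -m jog '[[0,0,0,0,0,0],[0,0,0,0,0,0]]'; python3 -c "from bench import robot;print(robot.sign_off())"
```

```text
clock: 35.5
position: [515.9, -115.9, 174.2]
tcp_rot: [[0.0, 0.982, -0.188], [0.0, -0.188, -0.982], [-1.0, -0.0, -0.0]]
wrist_force: [0.1, -0.1, 0.4]
gripper_width: 76.7
the job is handed in; nothing more can be done
None
```

I moved all four parts to the aluminium rack in reverse order and handed the job in at about 35.5 s. From the brass post outward they now stand can, knob, shield, capacitor.

- **Final check:** depth from both cameras put every part within about 3 mm of its cork-spot centre (limit 12 mm), with top heights matching upright parts. The two cameras differ by up to about 4 mm along the rack, close to what the 2 mm calibration allows. The last picture showed all parts upright and the gripper clear. The hand-in gives no verdict.
- **Knob grip:** the first grip read 39.4 mm, probably on the skirt. I opened, went up 4 mm and regripped on the body at 36.5 mm before lifting.

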